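Pack the delivery crate and hold the clip open over its card

TASK

Collect the two sealed cartons from the packing machine's catch tray and set them down gently, upright, in the green crate. Then squeeze the big spring clip open, lift it off its rail, and hold it gaping over the middle of the top edge of the upright delivery card, its tails up and its jaws straddling the card's edge, which should stand well up between them without the clip touching the card, so that an inspection slip can be slid in beside it. Finish holding it there, still squeezed open: do not put it down or let go; leave all the other things on the table where they are.

Things in the scene. Friction and masses are not known exactly. Their poses are not given: they have to be found in the camera images.
- carton_a: Sealed cardboard carton, 70 (x) x 45 (y) x 60 (z) mm, 0.08 to 0.17 kg, rigid, standing upright in the catch tray; origin at the centre of its underside, z up
- carton_b: The second sealed cardboard carton, 70 (x) x 45 (y) x 60 (z) mm, 0.08 to 0.17 kg, rigid, standing upright in the catch tray; origin at the centre of its underside, z up
- packer: White carton packing machine, fixed. Origin under the centre of its open catch tray, on the table: tray 300 (x) x 180 (y) mm, floor 4 mm thick, rim 18 mm high. On its +y side a chute rises from y = 90 mm to 180 mm (85 mm high there), and behind it stands the housing, 290 mm high, from y = 170 mm on
- crate: Green slatted plastic crate, open on top, fixed: 280 (x) x 200 (y) x 85 mm high, walls and floor 6 mm; empty at the start. Origin at the centre of its underside
- clip: Big steel spring clip, 50 mm wide, 0.06 kg, at first clamped upright on the clip rail. Origin on its pivot axis (a barrel of 6 mm radius), midway along it; y along the pivot, z up from the jaws to the tails, x the way it spreads. Jaw plates 50 mm wide (y), 3 mm thick, hang from z = -8 to -38 mm. Squeezed to its stop the jaws gape 26 mm at their tips, 17 mm halfway up
- clip_grip (a point): Middle between the clip's two finger tails, 30 mm above the pivot; axes as the clip's. Pressing the tails together along x opens the jaws. Tails 36 mm wide (y), from 6 to 44 mm above the pivot; over their outer faces at rest 51 mm at the top, 26 mm at the foot; at the stop parallel, 25 mm. The spring needs about 4 N to start, 9 N at the stop; a grip of 30 N holds it there
- clip_l (a joint): Opening of the spring clip, rad that each half has turned: 0 as clamped on the 4 mm rail, 0.30 at the stop, jaws gaping fully (both halves turn equally); let go, it springs shut
- clip_rail: Parking rail for the clip, fixed: base 80 (x) x 120 (y) x 12 mm, two posts of 8 mm diameter at y = +-50 mm, and between them an upright steel strip 4 mm thick (x) and 110 mm long (y), from z = 70 to 110 mm. Origin at the centre of its underside
- card_stand: Stand with the delivery card, fixed: steel base 70 (x) x 90 (y) x 25 mm, in it a stiff white upright card 3 mm thick (x), 90 mm wide (y), its top edge at z = 140 mm. Origin at the centre of its underside
- card_edge (a point): Middle of the card's top edge, 140 mm above the table; axes as the card stand's
- mug: Bystander: steel mug, 72 mm across, 85 mm high; to be left where it is
- sauce_bottle: Bystander: amber glass bottle, 60 mm across, 170 mm high; to be left where it is
- jar: Bystander: glass jar with a steel cap, 64 mm across, 90 mm high; to be left where it is
- spatula: Bystander: spatula lying flat; to be left where it is
Things that resemble listed ones, but are neither listed nor needed, are in the scene too. What is shaped like the carton_b but pink is not meant.

How it is judged:
On the way, in this order (a step that is already met when the one before it is completed fails the run):
1. both cartons stand upright and released in the crate (x of carton_a in the frame of crate between -0.14 and 0.14 m and y of carton_a in the frame of crate between -0.1 and 0.1 m and z of each of carton_a, carton_b in the frame of crate below 0.016 m and angle between each of carton_a, carton_b's own z axis and vertical below 0.15 rad and linear speed of each of carton_a, carton_b below 0.03 m/s and contact force between each of carton_a, carton_b and the fingers below 0.1 N and x of carton_b in the frame of crate between -0.14 and 0.14 m and y of carton_b in the frame of crate between -0.1 and 0.1 m), for 0.2 s.
2. the clip is squeezed open and lifted clear of its rail (value of joint clip_l above 0.2 rad and z of clip in the frame of clip_rail above 0.155 m and contact force between clip and the fingers above 2 N), for 0.2 s.
At the end, for the whole second after the job is handed in: Cartons upright (0.15 rad), released on the crate floor. Clip at rest in the fingers, joint over 0.2 rad, upright to 0.3 rad, in line with the card to 0.25 rad; card edge middle 6-30 mm below the pivot, within 8 mm of it in x and 25 mm in y; clip on card under 0.5 N (all of step 1 and value of joint clip_l above 0.2 rad and x of card_edge in the frame of clip between -0.008 and 0.008 m and y of card_edge in the frame of clip between -0.025 and 0.025 m and z of card_edge in the frame of clip between -0.03 and -0.006 m and angle between the y axis of clip and the y axis of card_stand, either way round below 0.25 rad and angle between clip's own z axis and vertical below 0.3 rad and linear speed of clip below 0.03 m/s and contact force between clip and card_stand below 0.5 N and contact force between clip and the fingers above 2 N); the arm keeps its last pose, push and grip.
It fails at once if one of the other things is shoved more than 30 mm (distance of any of mug, sauce_bottle, jar, spatula from where it was at the start of the episode above 0.03 m).
It fails at once if a carton is dropped or thrown ((contact force between carton_a and the fingers below 0.05 N and linear speed of carton_a above 0.7 m/s) or (contact force between carton_b and the fingers below 0.05 N and linear speed of carton_b above 0.7 m/s)).
It also fails if it takes over 61 s, if anything falls off the work surface, if the arm or the gripper's body presses on something with over 40 N, if the wrist force passes 120 N, or if a joint passes its speed limit or range.

ROBOT

A 6-joint arm with a two-finger parallel gripper is mounted at the origin on the work surface. World frame = base frame: x ahead of the robot, y to its left, z up, the work surface at z = 0. Lengths are in m, angles in rad, forces in N, time in s.
With the tool pointing down it reaches from about 0.425 to 0.95 m from the base axis. Payload 3.5 kg.
Tool frame: the origin (TCP) lies midway between the tips of the shut fingers; the grasp point (between the pads) lies 19 mm behind it; z points along the fingers, y is the direction in which the jaws open and shut (so a half turn about z gives the same grasp; the last joint's range is limited). The gripper opens to 85 mm and grips with 20 to 120 N. Pads are 22 mm wide; open, the fingers measure 114 mm over their backs; the gripper's body (76 mm by 85 mm) begins 54 mm behind the grasp point. The pads swing forward as they close: fully open they stand 13 mm farther back than shut.
Start: joints at [1.166, 0.286, 1.577, -0, 1.279, -0.15], TCP at [0.17, 0.653, 0.231] pointing down, gripper open.
Joint ranges: [-2.77, 2.77], [-0.9, 2.22], [0.21, 2.48], [-1.53, 4.67], [0.24, 2.81], [-2.84, 2.84]. Speed limits (rad/s): [2.79, 2.79, 3.14, 3.14, 3.14, 3.14].

INTERFACE

Orientations are given as a unit quaternion [x, y, z, w].
In Python, from plant import ctrl gives the robot as it stands.
- The arm moves only by the tool apply_moves, never from a script. Its argument "moves" is a list that holds one entry, the list of rows, each a list of 7 numbers: the shift along the tool's x, y, z in m, then the turn, a rotation vector about the tool's x, y, z in degrees, then the gripper's target within -1 to 1 (shut at 1, half-way at 0, fully open at -1). In form: [[[tx, ty, tz, ax, ay, az, hand], ...]]. A call has 1 to 12 rows; each row shifts and turns the pose as measured when the row begins, along the tool's axes as they then stand; what a row does not reach is not made up. A row lasts 1/10 s, in which the tool goes at most 50 mm and 8.59 degrees, less where a joint would pass 70% of its speed; a pose out of reach is approached as far as the arm can. A call with a gripper value outside its range is refused whole. The fingers move at their own pace and stop on an object; "force" is the grip in N (left out, the last holds). Time passes only in rows, so rows that do not move let the fingers close. It gives the time, the measured TCP pose, the force and the opening at its end, in the units of the state.
- ctrl.get_state(): the state, without advancing time (a new reading comes with each control period).
- ctrl.read_camera(name): name is "scene" or "top" or "wrist"; returns the picture (420x560x3 uint8, red, green, blue); there is no depth.
- ctrl.get_calibration(name): a dict with "camera_matrix" (3x3 intrinsics, pixels), "k1" (the pictures are not rectified: a ray, as slopes to the right and down, at radius r is drawn at 1 + k1 r^2 times it, then the intrinsics apply), "cam_to_world" (4x4, takes a point from camera to world coordinates). Camera axes: x right, y up, looking along -z (the intrinsics and any distortion apply to the point x, -y, -z); pixel columns grow to the right and rows downward; lengths in m; the calibration is good to about 2 mm. A picture is of the moment at which its call begins: read the wrist's pose just before it. get_calibration takes no time and is no camera call; for the wrist camera it gives the pose at the moment of the call.
- ctrl.sign_off(): hands the job in, once; it reports no verdict.
The state is a dict: "time": time; "qpos": joint angles; "dq": joint speeds; "joint_efforts": joint torques, N m; "eef_pos": TCP position; "tcp_rot": TCP orientation; "contact_force": force on the tool from outside, world axes, zero at the start; "wrist_torque": the same for the moment, N m; "opening": opening from 0.0 (shut) to 1.0 (fully open).
Only numpy, scipy, OpenCV 4.12 (cv2) and the standard library are available. Lean on these libraries where they do the work, as an engineer would, in place of code of your own. Each camera call takes 0.05 s, during which the arm holds its last target. There are 200 camera calls.

## Working session

There is one attempt and no reset: what is moved stays moved. The work goes in short steps, Python scripts to look and compute and a tool call to move; the robot and the scene stay as the last step left them, time stands still between calls to the robot, and variables do not carry over. Pictures are saved under pics/ and viewed, about 8 in all and at most 12, crops included, and the job is handed in when it is done.

Besides the shell and the picture viewer there is one more tool, called after "Emit:" by a JSON object that holds its "name" and its "arguments". apply_moves: Moves the arm, as the interface text tells. Its arguments: {"type":"object","properties":{"moves":{"type":"array","items":{"type":"array","items":{"type":"array","items":{"type":"number"}}}},"force":{"type":"number"}},"required":["moves"]}

```bash
mkdir -p pics; python3 - <<'E'
from plant import ctrl
import cv2,numpy as np
for n in("scene","top"):
    im=ctrl.read_camera(n); cv2.imwrite(f"pics/{n}0.png",im[:,:,::-1]); np.save(f"{n}.npy",im)
    c=ctrl.get_calibration(n); print(n,c["k1"],np.round(c["camera_matrix"],1).tolist(),np.round(c["cam_to_world"],3).tolist())
print(ctrl.get_state())
E
```

```text
scene 0.0319964972610693 [[415.4, 0.0, 283.5], [0.0, 415.4, 213.9], [0.0, 0.0, 1.0]] [[-0.269, -0.609, 0.746, 1.353], [0.963, -0.154, 0.222, 0.195], [-0.021, 0.778, 0.628, 0.781], [0.0, 0.0, 0.0, 1.0]]
top -0.1627589221554303 [[477.6, 0.0, 288.8], [0.0, 477.6, 214.3], [0.0, 0.0, 1.0]] [[-0.085, 0.971, -0.222, 0.185], [-0.996, -0.082, 0.024, -0.043], [0.005, 0.223, 0.975, 1.628], [0.0, 0.0, 0.0, 1.0]]
{'time': 0.1, 'qpos': array([ 1.16599641e+00,  2.87116123e-01,  1.57806657e+00, -2.24503239e-05,
        1.27862207e+00, -1.50021723e-01]), 'dq': array([-3.78146494e-04, -2.41260808e-03, -2.60435798e-03, -8.21360183e-04,
       -3.05653241e-05,  1.25419999e-03]), 'joint_efforts': array([ 2.02486945e-04, -4.07294762e+01, -2.93699616e+01, -1.70132171e-04,
        3.44240812e-03, -8.45239441e-06]), 'eef_pos': array([0.16986655, 0.65264102, 0.23004   ]), 'tcp_rot': array([ 1.27041535e-01,  9.91896781e-01, -1.06670999e-03, -2.92575984e-04]), 'contact_force': array([ 0.07383181, -0.3805174 , -0.00935453]), 'wrist_torque': array([ 0.01088814, -0.00920988, -0.03660945]), 'opening': 1.003622139340056}
```

View pics/scene0.png

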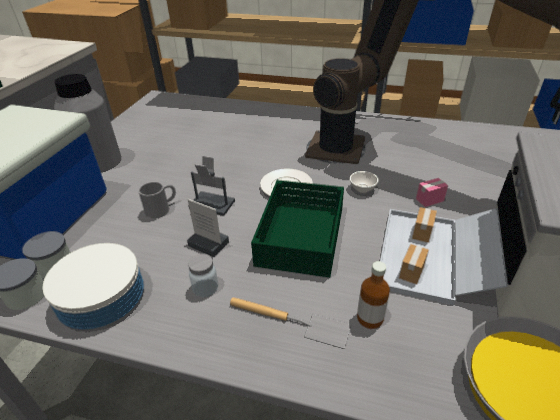

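View pics/top0.png

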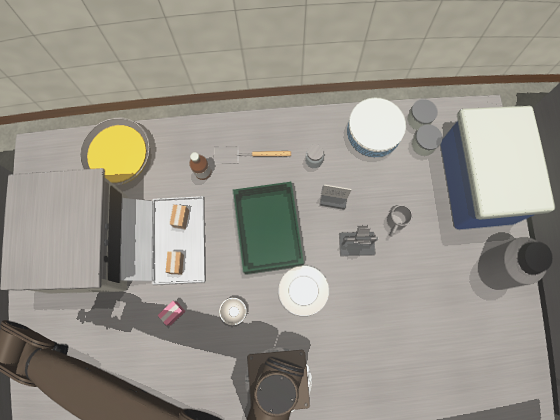

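Top view: cartons at about (179,216) and (174,262) in the white tray, crate at (269,227), card stand (335,197), clip rail (358,240); the pink decoy is at (171,312).

```bash
cat > h.py <<'E'
import numpy as np,cv2
from scipy.spatial.transform import Rotation as R
from plant import ctrl
def ray(c,uv):
    uv=np.atleast_2d(np.asarray(uv,float)); K=c["camera_matrix"]; d=(uv-[K[0][2],K[1][2]])/[K[0][0],K[1][1]]
    s=d.copy()
    for _ in range(30): s=d/(1+c["k1"]*(s**2).sum(1,keepdims=True))
    T=np.array(c["cam_to_world"]); v=np.c_[s[:,0],-s[:,1],-np.ones(len(s))]@T[:3,:3].T
    return T[:3,3],v
def cast(c,uv,z):
    o,v=ray(c,uv); return (o+v*((z-o[2])/v[:,2])[:,None])
def proj(c,P):
    T=np.array(c["cam_to_world"]); p=(np.atleast_2d(P)-T[:3,3])@T[:3,:3]; s=np.c_[p[:,0],-p[:,1]]/-p[:,2:]
    s=s*(1+c["k1"]*(s**2).sum(1,keepdims=True)); K=c["camera_matrix"]; return s*[K[0][0],K[1][1]]+[K[0][2],K[1][2]]
def tri(c1,a,c2,b):
    o,v=ray(c1,a);q,w=ray(c2,b);v=v[0];w=w[0]
    t=np.linalg.lstsq(np.c_[v,-w],q-o,rcond=None)[0];p=o+t[0]*v;r=q+t[1]*w
    return (p+r)/2,np.linalg.norm(p-r)
def snap(n,f=None):
    c=ctrl.get_calibration(n);im=ctrl.read_camera(n)[:,:,::-1].copy()
    if f: cv2.imwrite("pics/"+f,im)
    return c,im
def blobs(m,amin=30):
    cs,_=cv2.findContours(m.astype(np.uint8),cv2.RETR_EXTERNAL,cv2.CHAIN_APPROX_NONE)
    return sorted([c for c in cs if cv2.contourArea(c)>amin],key=cv2.contourArea,reverse=True)
def rel(p,q,P,yaw=None):
    """tool-frame shift to bring TCP to world P"""
    return R.from_quat(q).inv().apply(np.array(P)-p)
E
python3 - <<'E'
from h import *
im=np.load("top.npy");c=ctrl.get_calibration("top")
h=cv2.cvtColor(im,cv2.COLOR_RGB2HSV)
def rep(n,m,z,k=3):
    for b in blobs(m,40)[:k]:
        r=cv2.minAreaRect(b);bx=cast(c,cv2.boxPoints(r),z);ct=cast(c,[r[0]],z)[0]
        e=np.diff(np.r_[bx,bx[:1]],axis=0)[:,:2];L=np.linalg.norm(e,axis=1);i=L.argmax()
        print(n,np.round(r[0],1),np.round(ct,3),"L",np.round(L[:2],3),"dir",round(np.degrees(np.arctan2(e[i,1],e[i,0]))%180,1))
m=(h[...,0]>5)&(h[...,0]<22)&(h[...,1]>60)&(h[...,2]>60); m[:, :120]=0;m[:,230:]=0;m[:180]=0
m=cv2.morphologyEx(m.astype(np.uint8),cv2.MORPH_CLOSE,np.ones((7,7)))
m[300:]=0
rep("carton",m,.064)
rep("crate",(h[...,0]>60)&(h[...,0]<95)&(h[...,1]>90),.085,1)
t=(im.min(2)>150)&(h[...,1]<40);t[:,:140]=0;t[:,215:]=0;t[:185]=0;t[295:]=0
rep("tray",t,.01,1)
a=cv2.resize(im[180:300,120:220],None,fx=4,fy=4,interpolation=2)
b=cv2.resize(im[175:265,310:420],None,fx=4,fy=4,interpolation=2)
s=np.load("scene.npy");d=cv2.resize(s[150:260,180:250],None,fx=5,fy=5,interpolation=2)
o=np.zeros((560,800,3),np.uint8);o[:360,:440]=b;o[:550,450:800]=d
cv2.imwrite("pics/c1.png",o[:,:,::-1])
E
```

```text
carton [174.5 262.5] [0.409 0.311 0.064] L [0.058 0.07 ] dir 177.9
carton [179. 216.] [0.566 0.289 0.064] L [0.076 0.056] dir 166.9
tray [177.  239.5] [0.497 0.311 0.01 ] L [0.268 0.382] dir 178.8
```

View pics/c1.png

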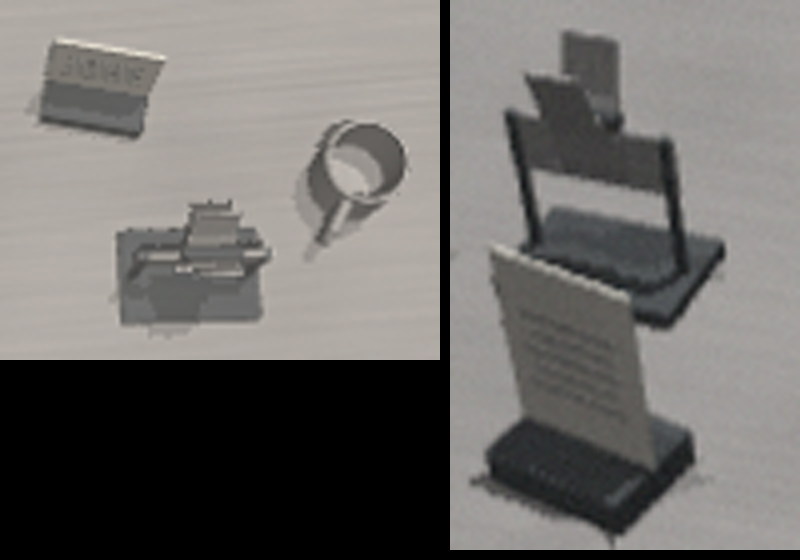

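Crops show the card's top edge with ends at top (323.8,185)-(351.3,189.3) and scene (188,199.6)-(216.4,209); the clip is on its rail with its tails up.

```bash
python3 - <<'E'
from h import *
ct,cs=ctrl.get_calibration("top"),ctrl.get_calibration("scene")
B=lambda u,v:[[310+u/4,175+v/4]]; D=lambda u,v:[[180+(u-450)/5,150+v/5]]
L=lambda n,a,b:print(n,*[np.round(x,4) for x in tri(ct,a,cs,b)])
# image right in top = -y ; scene right = +y => order swap
L("card -y",B(165,57),D(490,248)); L("card +y",B(55,40),D(632,295))
print("card z.14",np.round(cast(ct,[B(165,57)[0],B(55,40)[0]],.14),4).tolist(),np.round(cast(cs,[D(490,248)[0],D(632,295)[0]],.14),4).tolist())
L("tail far -y",B(230,205),D(565,33)); L("tail far +y",B(190,205),D(618,40))
print("rail base top z.012",np.round(cast(ct,[B(118,230)[0],B(262,230)[0],B(262,322)[0],B(120,324)[0]],.006),4).tolist())
print("crate",np.round(cast(ct,[[234,190],[293,184],[304,266],[243,272]],.085),4).tolist())
print("crate base-ish centre",np.round(cast(ct,[[269,227]],.03),3))
print("tray",np.round(cast(ct,[[154,198],[205,198],[205,283],[154,283]],.018),3).tolist())
st=ctrl.get_state();c=ctrl.get_calibration("wrist");T=c["cam_to_world"];print(np.round(c["camera_matrix"],0).tolist(),c["k1"],np.round(np.array(T),3).tolist())
E
```

```text
card -y [ 0.5906 -0.2894  0.1367] 0.0006
card +y [ 0.6116 -0.201   0.1387] 0.0003
card z.14 [[0.5896, -0.2886, 0.14], [0.6112, -0.2008, 0.14]] [[0.5945, -0.2873, 0.14], [0.6131, -0.2004, 0.14]]
tail far -y [ 0.4522 -0.311   0.1831] 0.0155
tail far +y [ 0.4545 -0.2788  0.1846] 0.017
rail base top z.012 [[0.4747, -0.252, 0.006], [0.4639, -0.3774, 0.006], [0.3838, -0.3676, 0.006], [0.393, -0.245, 0.006]]
crate [[0.635, 0.0957, 0.085], [0.6391, -0.1037, 0.085], [0.3606, -0.115, 0.085], [0.3577, 0.0835, 0.085]]
crate base-ish centre [[ 0.51  -0.011  0.03 ]]
tray [[0.65, 0.387, 0.018], [0.634, 0.205, 0.018], [0.338, 0.22, 0.018], [0.351, 0.395, 0.018]]
[[346.0, 0.0, 285.0], [0.0, 346.0, 209.0], [0.0, 0.0, 1.0]] 0.004364546648366539 [[0.253, -0.914, -0.318, 0.087], [0.967, 0.238, 0.085, 0.674], [-0.002, -0.329, 0.944, 0.373], [0.0, 0.0, 0.0, 1.0]]
```

Emit:
{"name": "apply_moves", "arguments": {"moves": [[[-0.0176, -0.0436, -0.004, 0, 0, 0, -1], [-0.0176, -0.0436, -0.004, 0, 0, 0, -1], [-0.0176, -0.0436, -0.004, 0, 0, 0, -1], [-0.0176, -0.0436, -0.004, 0, 0, 0, -1], [-0.0176, -0.0436, -0.004, 0, 0, 0, -1], [-0.0486, -0.008, 0, 0, 0, 0, -1], [-0.0486, -0.008, 0, 0, 0, 0, -1], [-0.0486, -0.008, 0, 0, 0, 0, -1], [-0.0486, -0.008, 0, 0, 0, 0, -1], [-0.0486, -0.008, 0, 0, 0, -8, -1], [-0.0486, -0.008, 0, 0, 0, -8, -1], [0, 0, 0, 0, 0, 0, -1]]], "force": 40}}

```text
time: 1.3
eef_pos: [0.476, 0.2911, 0.2394]
tcp_rot: [-0.021, 1.0, -0.007, -0.004]
contact_force: [-0.9, 0.9, 0.0]
opening: 0.998
```

```bash
python3 - <<'E'
from h import *
s=ctrl.get_state();print(s["time"],s["eef_pos"],R.from_quat(s["tcp_rot"]).as_matrix().round(3).tolist())
c,im=snap("wrist","w1.png");np.save("w1.npy",im);
import pickle;pickle.dump(c,open("w1.pkl","wb"))
E
```

```text
1.3 [0.47601999 0.29109767 0.23943401] [[-0.999, -0.041, -0.009], [-0.041, 0.999, -0.014], [0.009, -0.014, -1.0]]
```

View pics/w1.png

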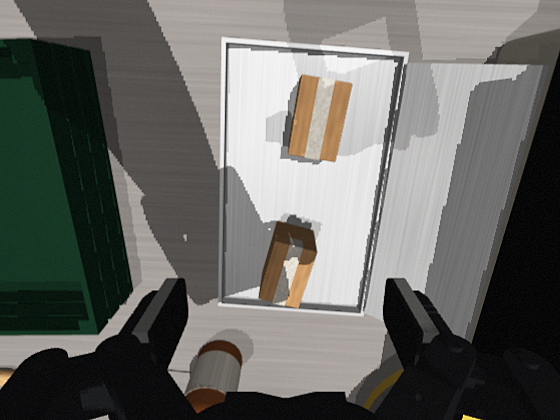

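```bash
python3 - <<'E'
from h import *
im=np.load("w1.npy")
o=np.r_[cv2.resize(im[60:170,260:370],None,fx=5,fy=5,interpolation=2)]
p=cv2.resize(im[205:315,240:330],None,fx=5,fy=5,interpolation=2)
g=lambda x:np.clip(255*(x/255.)**.6,0,255).astype(np.uint8)
cv2.imwrite("pics/c2.png",g(np.c_[o[:, :340],p] if 0 else cv2.resize(np.c_[o,p],(800,440))))
E
```

```text
Traceback (most recent call last):
ValueError: all the input array dimensions except for the concatenation axis must match exactly, but along dimension 1, the array at index 0 has size 550 and the array at index 1 has size 450
```

```bash
python3 - <<'E'
from h import *
im=np.load("w1.npy")
o=cv2.resize(np.hstack([im[60:170,260:370],im[205:315,240:330]]),None,fx=4,fy=4,interpolation=2)
cv2.imwrite("pics/c2.png",(255*(o/255.)**.6).astype(np.uint8))
E
```

```text
(no output)
```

View pics/c2.png

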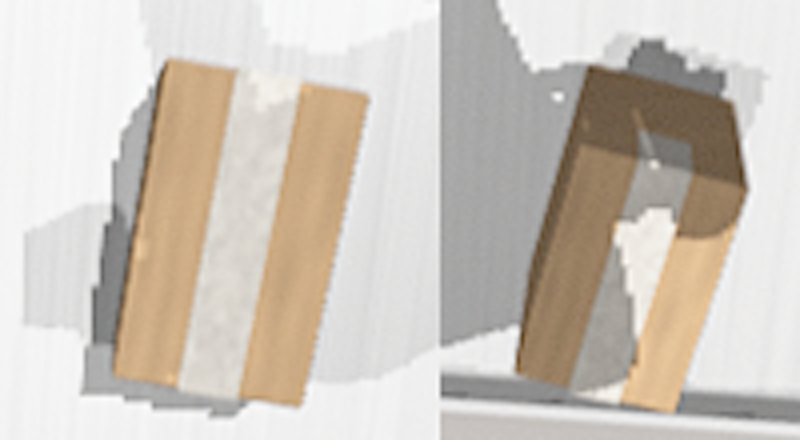

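Left: the near carton's top face, corners (168,60),(370,95),(300,406),(115,375) in the crop; right: the far one, with top face (582,142),(748,187),(675,411),(517,373).

```bash
python3 - <<'E'
from h import *
import pickle;c=pickle.load(open("w1.pkl","rb"))
A=np.array([(168,60),(370,95),(300,406),(115,375)])/4+[260,60]
B=(np.array([(582,142),(748,187),(675,411),(517,373)])-[440,0])/4+[240,205]
s=ctrl.get_state()
for q in(A,B):
    P=cast(c,q,.064); l=(P[2]+P[3]-P[0]-P[1])/2; w=(P[1]+P[2]-P[0]-P[3])/2
    C=P.mean(0);print(np.round(C,4),np.linalg.norm(l),np.linalg.norm(w),"long dir",np.degrees(np.arctan2(l[1],l[0])),"rel",rel(s["eef_pos"],s["tcp_rot"],[C[0],C[1],.02]))
E
```

```text
[0.4147 0.316  0.064 ] 0.06872559141357508 0.043875402720948094 long dir -7.359171622852635 rel [0.05560458 0.02947684 0.2194769 ]
[0.5727 0.2942 0.064 ] 0.06914455887688377 0.04371986029022869 long dir -12.599126205720195 rel [-0.10144794  0.00132987  0.21807963]
```

Emit:
{"name": "apply_moves", "arguments": {"moves": [[[-0.05, 0.0007, 0, 0, 0, 0, -1], [-0.05, 0.0007, 0, 0, 0, 7.5, -1], [0, 0, 0.0, 0, 0, 7.5, -1], [0, 0, 0.04, 0, 0, 0, -1], [0, 0, 0.04, 0, 0, 0, -1], [0, 0, 0.04, 0, 0, 0, -1], [0, 0, 0, 0, 0, 0, -1]]]}}

```text
time: 2.05
eef_pos: [0.5625, 0.2986, 0.1078]
tcp_rot: [0.116, 0.993, -0.009, -0.012]
contact_force: [-0.8, -0.4, -1.5]
opening: 0.998
```

```bash
cat >> h.py <<'E'
def show(P,line):
    s=ctrl.get_state();M=R.from_quat(s["tcp_rot"]).as_matrix();a=np.degrees(np.arctan2(M[1,0],M[0,0]))
    d=(a-line+90)%180-90   # + tool z turn lowers azimuth
    up=R.from_quat(s["tcp_rot"]).inv().apply([0,0,-1]); t=np.degrees(np.cross([0,0,1],up))
    print("t",round(s["time"],2),"eef",s["eef_pos"].round(4),"shift",rel(s["eef_pos"],s["tcp_rot"],P).round(4),"turn z",d.round(2),"tilt fix",t.round(2),"open",round(s["opening"],3),"F",s["contact_force"].round(1))
E
python3 -c "
from h import *
show([.5727,.2942,.02],-12.6)"
```

```text
t 2.05 eef [0.5625 0.2986 0.1078] shift [-0.0128  0.      0.0875] turn z -0.77 tilt fix [-1.23 -1.19  0.  ] open 0.998 F [-0.8 -0.4 -1.5]
```

Emit:
{"name": "apply_moves", "arguments": {"moves": [[[-0.013, 0, 0, -1.2, -1.2, -0.8, -1], [0, 0, 0.035, 0, 0, 0, -1], [0, 0, 0.035, 0, 0, 0, -1], [-0.001, 0, 0.018, 0, 0, 0, -1], [0, 0, 0, 0, 0, 0, -1], [0, 0, 0, 0, 0, 0, 1], [0, 0, 0, 0, 0, 0, 1], [0, 0, 0, 0, 0, 0, 1], [0, 0, 0, 0, 0, 0, 1], [0, 0, 0, 0, 0, 0, 1], [0, 0, 0, 0, 0, 0, 1]]], "force": 40}}

```text
time: 3.15
eef_pos: [0.5817, 0.3027, 0.036]
tcp_rot: [0.107, 0.994, 0.005, 0.01]
contact_force: [-0.3, 0.1, -1.1]
opening: 0.523
```

```bash
python3 -c "
from h import *
show([.5727,.2942,.02],-12.6)"
```

```text
t 3.15 eef [0.5817 0.3027 0.036 ] shift [ 0.0073 -0.0104  0.0157] turn z 0.3 tilt fix [ 0.65  1.05 -0.  ] open 0.523 F [-0.3  0.1 -1.1]
```

Emit:
{"name": "apply_moves", "arguments": {"moves": [[[0, 0, 0, 0, 0, 0, -1], [0, 0, 0, 0, 0, 0, -1], [0, 0, 0, 0, 0, 0, -1], [0.007, 0, 0.01, 0.6, 1, 0, -1], [0, 0, 0.01, 0, 0, 0, -1], [0, 0, 0, 0, 0, 0, -1]]]}}

```text
time: 3.75
eef_pos: [0.5747, 0.3047, 0.0144]
tcp_rot: [0.107, 0.994, 0.0, -0.0]
contact_force: [-0.1, -0.6, -1.2]
opening: 1.0
```

```bash
python3 -c "
from h import *
show([.5727,.3027,.016],-12.6)"
```

```text
t 3.75 eef [0.5747 0.3047 0.0144] shift [ 0.0016 -0.0024 -0.0016] turn z 0.29 tilt fix [ 0.04 -0.01  0.  ] open 1.0 F [-0.1 -0.6 -1.2]
```

Emit:
{"name": "apply_moves", "arguments": {"moves": [[[0, 0, 0, 0, 0, 0, 1], [0, 0, 0, 0, 0, 0, 1], [0, 0, 0, 0, 0, 0, 1], [0, 0, 0, 0, 0, 0, 1], [0, 0, 0, 0, 0, 0, 1], [0, 0, 0, 0, 0, 0, 1], [0, 0, -0.03, 0, 0, 0, 1], [0, 0, -0.04, 0, 0, 0, 1], [0, 0, -0.04, 0, 0, 0, 1], [0, 0, -0.04, 0, 0, 0, 1], [0, 0, 0, 0, 0, 0, 1]]]}}

```text
time: 4.85
eef_pos: [0.5723, 0.3036, 0.1645]
tcp_rot: [0.107, 0.994, -0.002, -0.005]
contact_force: [0.3, 0.4, -0.4]
opening: 0.525
```

```bash
python3 -c "
from h import *
show([.563,-.007,.16],2.5)"
```

```text
t 4.85 eef [0.5723 0.3036 0.1645] shift [-0.0573 -0.3054  0.0054] turn z -14.83 tilt fix [-0.26 -0.52  0.  ] open 0.525 F [ 0.3  0.4 -0.4]
```

Emit:
{"name": "apply_moves", "arguments": {"moves": [[[-0.007, -0.038, 0, 0, 0, 0, 1], [-0.007, -0.038, 0, 0, 0, 0, 1], [-0.007, -0.038, 0, 0, 0, 0, 1], [-0.007, -0.038, 0, 0, 0, 0, 1], [-0.007, -0.038, 0, 0, 0, 0, 1], [-0.007, -0.038, 0, 0, 0, 0, 1], [-0.007, -0.038, 0, 0, 0, 0, 1], [-0.007, -0.038, 0, 0, 0, -7.4, 1], [0, 0, 0, 0, 0, -7.4, 1], [0, 0, 0, 0, 0, 0, 1]]]}}

```text
time: 5.85
eef_pos: [0.5575, -0.0158, 0.1567]
tcp_rot: [-0.027, 1.0, -0.0, -0.008]
contact_force: [-1.3, 0.5, -1.0]
opening: 0.52
```

```bash
python3 -c "
from h import *
show([.563,-.007,.0175],2.5)"
```

```text
t 5.85 eef [ 0.5575 -0.0158  0.1567] shift [-0.0083  0.0084  0.139 ] turn z 0.61 tilt fix [ 0.02 -0.94  0.  ] open 0.52 F [-1.3  0.5 -1. ]
```

Emit:
{"name": "apply_moves", "arguments": {"moves": [[[-0.006, 0.008, 0, 0, -0.9, 0.6, 1], [0, 0, 0.035, 0, 0, 0, 1], [0, 0, 0.035, 0, 0, 0, 1], [0, 0, 0.035, 0, 0, 0, 1], [0, 0, 0.015, 0, 0, 0, 1], [0, 0, 0.01, 0, 0, 0, 1], [0, 0, 0, 0, 0, 0, 1]]]}}

```text
time: 6.55
eef_pos: [0.5654, 0.0012, 0.0212]
tcp_rot: [-0.016, 1.0, 0.001, 0.003]
contact_force: [0.7, 0.1, -1.8]
opening: 0.522
```

```bash
python3 -c "
from h import *
show([.563,-.007,.0175],2.5)"
```

```text
t 6.55 eef [0.5654 0.0012 0.0212] shift [ 0.0027 -0.0081  0.0037] turn z -0.64 tilt fix [ 0.11  0.34 -0.  ] open 0.522 F [ 0.7  0.1 -1.8]
```

Emit:
{"name": "apply_moves", "arguments": {"moves": [[[0, 0, 0.003, 0, 0, 0, 1], [0, 0, 0.001, 0, 0, 0, 1], [0, 0, 0, 0, 0, 0, -1], [0, 0, 0, 0, 0, 0, -1], [0, 0, 0, 0, 0, 0, -1], [0, 0, 0, 0, 0, 0, -1], [0, 0, -0.03, 0, 0, 0, -1], [0, 0, -0.04, 0, 0, 0, -1], [0, 0, -0.04, 0, 0, 0, -1], [0, 0, -0.03, 0, 0, 0, -1], [0, 0, 0, 0, 0, 0, -1]]]}}

```text
time: 7.65
eef_pos: [0.5677, 0.001, 0.1683]
tcp_rot: [-0.015, 1.0, 0.0, 0.008]
contact_force: [1.1, -0.3, 0.8]
opening: 1.0
```

```bash
python3 -c "
from h import *
show([.4147,.316,.15],-7.4)
show([.4147,.316,.15],2.5)"
```

```text
t 7.65 eef [0.5677 0.001  0.1683] shift [0.1436 0.3195 0.0159] turn z 9.14 tilt fix [-0.    0.97  0.  ] open 1.0 F [ 1.1 -0.3  0.8]
t 7.65 eef [0.5677 0.001  0.1683] shift [0.1436 0.3195 0.0159] turn z -0.76 tilt fix [-0.    0.97  0.  ] open 1.0 F [ 1.1 -0.3  0.8]
```

Emit:
{"name": "apply_moves", "arguments": {"moves": [[[0.018, 0.04, 0.001, 0, 0, 0, -1], [0.018, 0.04, 0.001, 0, 0, 0, -1], [0.018, 0.04, 0.001, 0, 0, 0, -1], [0.018, 0.04, 0.001, 0, 0, 0, -1], [0.018, 0.04, 0.001, 0, 0, 0, -1], [0.018, 0.04, 0.001, 0, 0, 0, -1], [0.018, 0.04, 0.001, 0, 0, 0, -1], [0.018, 0.035, 0.001, 0, 0, 4.5, -1], [0, 0, 0, 0, 1, 4.5, -1], [0, 0, 0, 0, 0, 0, -1], [0, 0, 0, 0, 0, 0, -1]]]}}

```text
time: 8.75
eef_pos: [0.4074, 0.3203, 0.1514]
tcp_rot: [0.068, 0.998, -0.001, -0.001]
contact_force: [0.7, -0.1, 0.3]
opening: 1.001
```

```bash
python3 -c "
from h import *
show([.4147,.316,.014],-7.4)"
```

```text
t 8.75 eef [0.4074 0.3203 0.1514] shift [-0.008  -0.003   0.1374] turn z -0.38 tilt fix [-0.08 -0.09  0.  ] open 1.001 F [ 0.7 -0.1  0.3]
```

Emit:
{"name": "apply_moves", "arguments": {"moves": [[[-0.007, -0.0025, 0, 0, 0, -0.4, -1], [0, 0, 0, 0, 0, 0, -1], [0, 0, 0.035, 0, 0, 0, -1], [0, 0, 0.035, 0, 0, 0, -1], [0, 0, 0.035, 0, 0, 0, -1], [0, 0, 0.022, 0, 0, 0, -1], [0, 0, 0, 0, 0, 0, -1], [0, 0, 0, 0, 0, 0, -1]]]}}

```text
time: 9.55
eef_pos: [0.4218, 0.3121, 0.0232]
tcp_rot: [0.067, 0.998, 0.001, 0.003]
contact_force: [-0.4, -0.3, -0.3]
opening: 1.001
```

```bash
python3 -c "
from h import *
show([.4147,.316,.014],-7.4)"
```

```text
t 9.55 eef [0.4218 0.3121 0.0232] shift [0.0076 0.0029 0.0092] turn z -0.33 tilt fix [ 0.13  0.32 -0.  ] open 1.001 F [-0.4 -0.3 -0.3]
```

Emit:
{"name": "apply_moves", "arguments": {"moves": [[[0.004, 0.0015, 0.008, 0, 0, 0, -1], [0, 0, 0, 0, 0, 0, -1], [0, 0, 0, 0, 0, 0, 1], [0, 0, 0, 0, 0, 0, 1], [0, 0, 0, 0, 0, 0, 1], [0, 0, 0, 0, 0, 0, 1], [0, 0, 0, 0, 0, 0, 1], [0, 0, 0, 0, 0, 0, 1]]]}}

```text
time: 10.35
eef_pos: [0.4214, 0.3156, 0.0202]
tcp_rot: [0.067, 0.998, 0.003, 0.007]
contact_force: [0.2, 0.4, -1.1]
opening: 0.527
```

Emit:
{"name": "apply_moves", "arguments": {"moves": [[[0, 0, -0.03, 0, 0, 0, 1], [0, 0, -0.04, 0, 0, 0, 1], [0, 0, -0.04, 0, 0, 0, 1], [0, 0, -0.04, 0, 0, 0, 1], [0, 0, 0, 0, 0, 0, 1]]]}}

```text
time: 10.85
eef_pos: [0.4165, 0.3135, 0.1711]
tcp_rot: [0.068, 0.998, 0.001, 0.003]
contact_force: [0.7, 0.3, -0.7]
opening: 0.523
```

```bash
python3 -c "
from h import *
show([.433,-.006,.16],2.5)"
```

```text
t 10.85 eef [0.4165 0.3135 0.1711] shift [-0.0594 -0.3144  0.0108] turn z -10.25 tilt fix [ 0.11  0.28 -0.  ] open 0.523 F [ 0.7  0.3 -0.7]
```

Emit:
{"name": "apply_moves", "arguments": {"moves": [[[-0.005, -0.038, 0, 0, 0, 0, 1], [-0.005, -0.038, 0, 0, 0, 0, 1], [-0.005, -0.038, 0, 0, 0, 0, 1], [-0.005, -0.038, 0, 0, 0, 0, 1], [-0.005, -0.038, 0, 0, 0, 0, 1], [-0.005, -0.038, 0, 0, 0, 0, 1], [-0.005, -0.038, 0, 0, 0, 0, 1], [-0.005, -0.034, 0, 0, 0, -5, 1], [0, 0, 0, 0, 0, -5, 1], [0, 0, 0, 0, 0, 0, 1], [0, 0, 0, 0, 0, 0, 1]]]}}

```text
time: 11.95
eef_pos: [0.4091, 0.0007, 0.1592]
tcp_rot: [-0.023, 1.0, 0.002, -0.004]
contact_force: [0.4, 0.7, -1.2]
opening: 0.521
```

```bash
python3 -c "
from h import *
show([.433,-.006,.0225],2.5)"
```

```text
t 11.95 eef [0.4091 0.0007 0.1592] shift [-0.0247 -0.0084  0.1365] turn z 0.11 tilt fix [ 0.23 -0.47  0.  ] open 0.521 F [ 0.4  0.7 -1.2]
```

Emit:
{"name": "apply_moves", "arguments": {"moves": [[[-0.016, -0.004, 0, 0, -0.4, 0, 1], [0, 0, 0, 0, 0, 0, 1], [0, 0, 0.035, 0, 0, 0, 1], [0, 0, 0.035, 0, 0, 0, 1], [0, 0, 0.03, 0, 0, 0, 1], [0, 0, 0.015, 0, 0, 0, 1], [0, 0, 0, 0, 0, 0, 1], [0, 0, 0, 0, 0, 0, 1]]]}}

```text
time: 12.75
eef_pos: [0.4225, 0.0041, 0.0395]
tcp_rot: [-0.024, 1.0, 0.003, -0.003]
contact_force: [0.5, -0.9, -0.7]
opening: 0.524
```

```bash
python3 -c "
from h import *
show([.433,-.006,.0225],2.5)"
```

```text
t 12.75 eef [0.4225 0.0041 0.0395] shift [-0.0101 -0.0107  0.0169] turn z 0.25 tilt fix [ 0.33 -0.32  0.  ] open 0.524 F [ 0.5 -0.9 -0.7]
```

Emit:
{"name": "apply_moves", "arguments": {"moves": [[[0, 0, 0.01, 0, 0, 0, 1], [0, 0, 0.005, 0, 0, 0, 1], [0, 0, 0, 0, 0, 0, 1], [0, 0, 0, 0, 0, 0, 1]]]}}

```text
time: 13.15
eef_pos: [0.4246, 0.0043, 0.0263]
tcp_rot: [-0.024, 1.0, 0.002, -0.0]
contact_force: [0.2, -0.9, -1.7]
opening: 0.523
```

Emit:
{"name": "apply_moves", "arguments": {"moves": [[[0, 0, 0.004, 0, 0, 0, 1], [0, 0, 0.001, 0, 0, 0, 1], [0, 0, 0, 0, 0, 0, 1], [0, 0, 0, 0, 0, 0, -1], [0, 0, 0, 0, 0, 0, -1], [0, 0, 0, 0, 0, 0, -1], [0, 0, 0, 0, 0, 0, -1], [0, 0, -0.03, 0, 0, 0, -1], [0, 0, -0.04, 0, 0, 0, -1], [0, 0, -0.05, 0, 0, 0, -1], [0, 0, -0.05, 0, 0, 0, -1], [0, 0, -0.05, 0, 0, 0, -1]]]}}

```text
time: 14.35
eef_pos: [0.4205, 0.004, 0.2404]
tcp_rot: [-0.024, 1.0, 0.004, -0.008]
contact_force: [0.5, -0.7, -1.2]
opening: 1.0
```

Emit:
{"name": "apply_moves", "arguments": {"moves": [[[0, 0, -0.05, 0, 0, 0, -1], [0, 0, -0.04, 0, 0, 0, -1], [0, 0, 0, 0, 0, 0, -1]]]}}

```text
time: 14.65
eef_pos: [0.4238, 0.0029, 0.3415]
tcp_rot: [-0.024, 1.0, 0.002, 0.001]
contact_force: [0.4, -0.1, 0.4]
opening: 1.005
```

```bash
python3 - <<'E'
from h import *
c,im=snap("wrist","w2.png");show([.43,-.31,.31],-95);show([.43,-.31,.31],85)
print(ctrl.get_state()["qpos"])
E
```

```text
t 14.7 eef [0.4229 0.0032 0.3384] shift [ 0.0078 -0.3133  0.0269] turn z -82.25 tilt fix [ 0.29 -0.18  0.  ] open 0.996 F [ 0.2 -0.   1. ]
t 14.7 eef [0.4229 0.0032 0.3384] shift [ 0.0078 -0.3133  0.0269] turn z -82.25 tilt fix [ 0.29 -0.18  0.  ] open 0.996 F [ 0.2 -0.   1. ]
[-0.2358393  -0.36337693  2.01487856  0.00392801  1.49444386 -1.85486062]
```

View pics/w2.png

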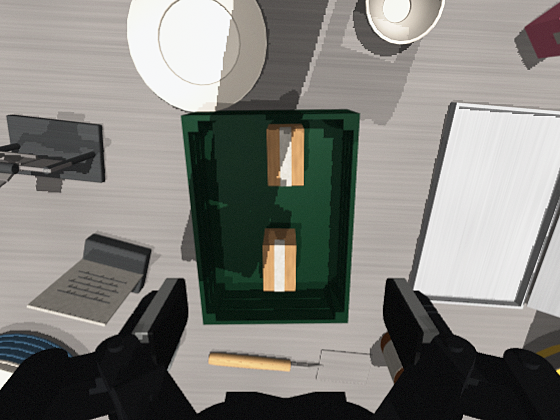

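The view shows both cartons upright in the crate, at (285,155) and (280,262). Next the clip.

Emit:
{"name": "apply_moves", "arguments": {"moves": [[[0.001, -0.038, 0, 0, 0, 0, -1], [0.001, -0.038, 0, 0, 0, 0, -1], [0.001, -0.038, 0, 0, 0, 0, -1], [0.001, -0.038, 0, 0, 0, 0, -1], [0.001, -0.038, 0, 0, 0, 0, -1], [0.001, -0.038, 0, 0, 0, 0, -1], [0.001, -0.038, 0, 0, 0, 0, -1], [0.001, -0.032, 0, 0, 0, 0, -1], [0, 0, 0, 0, 0, 8, -1], [0, 0, 0, 0, 0, 8, -1], [0, 0, 0, 0, 0, 8, -1], [0, 0, 0, 0, 0, 8, -1]]]}}

```text
time: 15.9
eef_pos: [0.422, -0.3013, 0.3062]
tcp_rot: [0.262, 0.965, 0.012, -0.021]
contact_force: [-0.2, 0.5, -0.3]
opening: 1.003
```

Emit:
{"name": "apply_moves", "arguments": {"moves": [[[0, 0, 0, 0, 0, 8, -1], [0, 0, 0, 0, 0, 8, -1], [0, 0, 0, 0, 0, 8, -1], [0, 0, 0, 0, 0, 8, -1], [0, 0, 0, 0, 0, 8, -1], [0, 0, 0, 0, 0, 8, -1], [0, 0, 0, 0, 0, 8, -1], [0, 0, 0, 0, 0, 8, -1], [0, 0, 0, 0, 0, 0, -1], [0, 0, 0, 0, 0, 0, -1]]]}}

```text
time: 16.9
eef_pos: [0.4145, -0.294, 0.2794]
tcp_rot: [0.748, 0.662, -0.002, -0.045]
contact_force: [-0.3, -1.0, 0.3]
opening: 1.004
```

```bash
python3 - <<'E'
from h import *
c,im=snap("wrist");show([.43,-.31,.31],85)
import pickle;pickle.dump((c,im),open("w3.pkl","wb"))
p=proj(c,[[.43,-.31,.12]])[0];print(p)
x,y=np.clip(p.astype(int),[140,105],[420,315])
o=cv2.resize(im[y-105:y+105,x-140:x+140],None,fx=2.8,fy=2.8,interpolation=2);print(x-140,y-105)
cv2.imwrite("pics/c3.png",(255*(o/255.)**.6).astype(np.uint8))
E
```

```text
t 16.95 eef [ 0.4144 -0.2939  0.2792] shift [-0.0123  0.0152 -0.0327] turn z -2.14 tilt fix [-4.06 -3.29  0.  ] open 1.0 F [-0.3  0.1  0. ]
[316.70357602 211.92799393]
176 106
```

View pics/c3.png

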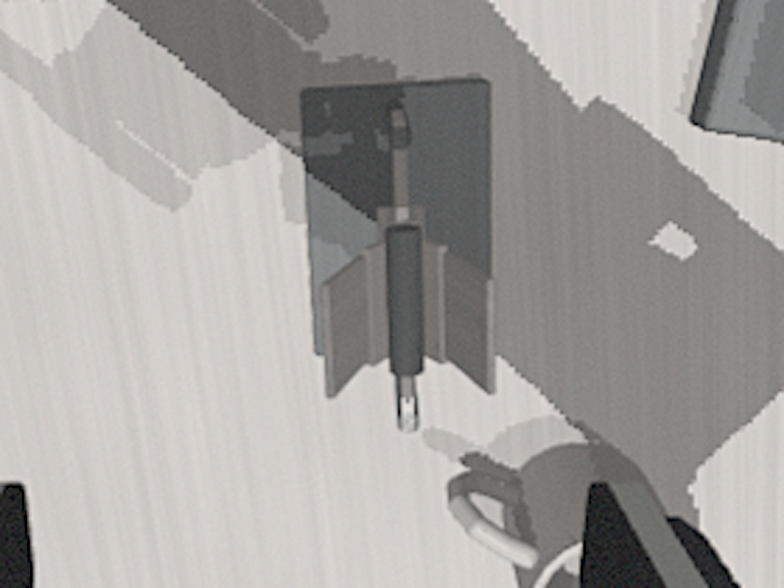

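```bash
python3 - <<'E'
from h import *
import pickle;c,im=pickle.load(open("w3.pkl","rb"))
C=lambda *q:np.array(q)/2.8+[176,106]
T=C((325,285),(327,395),(490,280),(493,392))
print("cam",np.array(c["cam_to_world"])[:3,3].round(3))
for z in(.15,.16,.17,.18):
    P=cast(c,T,z);print(z,P.round(4)[:,:2].tolist(),"sep",np.linalg.norm(P[0]-P[2]),np.linalg.norm(P[1]-P[3]),"len",np.linalg.norm(P[0]-P[1]),np.linalg.norm(P[2]-P[3]),"ctr",P.mean(0).round(4))
b=C((405,228),(405,375),(388,300),(423,300))
for z in (.115,.125):
    P=cast(c,b,z);print("barrel",z,P.round(4)[:,:2].tolist(),np.linalg.norm(P[0]-P[1]),np.linalg.norm(P[2]-P[3]))
P=cast(c,C((400,108),(407,425)),.11);print("posts",P.round(4).tolist(),np.linalg.norm(P[0]-P[1]))
P=cast(c,C((302,90),(490,80),(318,355)),.012);print("base",P.round(4).tolist())
E
```

```text
cam [ 0.433 -0.22   0.426]
0.15 [[0.4104, -0.2955], [0.407, -0.3304], [0.4586, -0.2989], [0.4571, -0.334]] sep 0.048325967377359995 0.05021821196882581 len 0.0349866852051568 0.0351408230991253 ctr [ 0.4333 -0.3147  0.15  ]
0.16 [[0.4112, -0.2928], [0.4079, -0.3264], [0.4577, -0.2961], [0.4562, -0.3299]] sep 0.04657613591630505 0.04839986436007934 len 0.03371985484846761 0.03386841157457035 ctr [ 0.4333 -0.3113  0.16  ]
0.17 [[0.4121, -0.2901], [0.4089, -0.3224], [0.4568, -0.2932], [0.4553, -0.3258]] sep 0.04482630445525005 0.04658151675133294 len 0.03245302449177842 0.03259600005001546 ctr [ 0.4333 -0.3079  0.17  ]
0.18 [[0.4129, -0.2873], [0.4098, -0.3184], [0.4559, -0.2903], [0.4545, -0.3216]] sep 0.04307647299419504 0.044763169142586524 len 0.031186194135089235 0.031323588525460556 ctr [ 0.4333 -0.3044  0.18  ]
barrel 0.115 [[0.4358, -0.2886], [0.431, -0.3396], [0.4279, -0.3125], [0.4394, -0.3136]] 0.05119942168345365 0.011610079446600561
barrel 0.125 [[0.4357, -0.2864], [0.4311, -0.3357], [0.428, -0.3095], [0.4392, -0.3106]] 0.04955406378186244 0.011236974920661379
posts [[0.4379, -0.2504, 0.11], [0.4299, -0.3602, 0.11]] 0.11014468320661983
base [[0.3992, -0.2477, 0.012], [0.4773, -0.2527, 0.012], [0.392, -0.3659, 0.012]]
```

The crop shows the clip, barrel at (405,300) and tail tops at x≈325 and 492, centre at about (0.434,-0.312), pivot z≈0.117.

Emit:
{"name": "apply_moves", "arguments": {"moves": [[[-0.008, 0.008, 0, -3.5, -2.8, -2, -1], [0, 0, 0, 0, 0, 0, -1], [0, 0, 0, 0, 0, 0, -1]]]}}

```text
time: 17.25
eef_pos: [0.4209, -0.3024, 0.2764]
tcp_rot: [0.736, 0.677, 0.001, -0.008]
contact_force: [-0.1, 0.4, -0.2]
opening: 1.002
```

```bash
python3 - <<'E'
from h import *
show([.4337,-.312,.124],85.3)
E
```

```text
t 17.25 eef [ 0.4209 -0.3024  0.2764] shift [-0.0103  0.0151  0.1522] turn z -0.03 tilt fix [-0.58 -0.66  0.  ] open 1.002 F [-0.1  0.4 -0.2]
```

Emit:
{"name": "apply_moves", "arguments": {"moves": [[[-0.009, 0.013, 0, -0.5, -0.6, 0, -1], [0, 0, 0.02, 0, 0, 0, -1], [0, 0, 0.03, 0, 0, 0, -1], [0, 0, 0.02, 0, 0, 0, -1], [0, 0, 0, 0, 0, 0, -1], [0, 0, 0, 0, 0, 0, -1]]]}}

```text
time: 17.85
eef_pos: [0.4379, -0.3165, 0.2065]
tcp_rot: [0.736, 0.678, -0.0, 0.002]
contact_force: [0.8, 0.2, 0.7]
opening: 1.0
```

```bash
python3 - <<'E'
from h import *
show([.4337,-.312,.124],85.3)
E
```

```text
t 17.85 eef [ 0.4379 -0.3165  0.2065] shift [ 0.0044 -0.0048  0.0824] turn z -0.0 tilt fix [ 0.15  0.16 -0.  ] open 1.0 F [0.8 0.2 0.7]
```

Emit:
{"name": "apply_moves", "arguments": {"moves": [[[0.003, -0.0035, 0.02, 0, 0, 0, -1], [0, 0, 0.02, 0, 0, 0, -1], [0, 0, 0.015, 0, 0, 0, -1], [0, 0, 0.01, 0, 0, 0, -1], [0, 0, 0, 0, 0, 0, -1], [0, 0, 0, 0, 0, 0, -1], [0, 0, 0, 0, 0, 0, -1]]]}}

```text
time: 18.55
eef_pos: [0.4401, -0.3186, 0.1479]
tcp_rot: [0.735, 0.678, -0.0, 0.009]
contact_force: [0.4, -0.3, -1.3]
opening: 0.996
```

```bash
python3 - <<'E'
from h import *
show([.4337,-.312,.124],85.3)
E
```

```text
t 18.55 eef [ 0.4401 -0.3186  0.1479] shift [ 0.0064 -0.0072  0.0238] turn z 0.01 tilt fix [ 0.78  0.73 -0.  ] open 0.996 F [ 0.4 -0.3 -1.3]
```

Emit:
{"name": "apply_moves", "arguments": {"moves": [[[0.006, -0.0065, 0, 0.7, 0.7, 0, -1], [0, 0, 0, 0, 0, 0, -1], [0, 0, 0, 0, 0, 0, -1], [0, 0, 0, 0, 0, 0, -1]]]}}

```text
time: 18.95
eef_pos: [0.4344, -0.3123, 0.1502]
tcp_rot: [0.735, 0.678, 0.0, 0.002]
contact_force: [0.4, 0.6, 0.7]
opening: 0.997
```

```bash
python3 - <<'E'
from h import *
show([.4337,-.312,.124],85.3)
E
```

```text
t 18.95 eef [ 0.4344 -0.3123  0.1502] shift [ 0.0003 -0.0008  0.0262] turn z 0.02 tilt fix [ 0.19  0.12 -0.  ] open 0.997 F [0.4 0.6 0.7]
```

Lined up; take a quick check picture here, where the clip sits near the fingers, while descending.

Emit:
{"name": "apply_moves", "arguments": {"moves": [[[0, -0.001, 0.01, 0.1, 0.1, 0, -1], [0, 0, 0.01, 0, 0, 0, -1], [0, 0, 0.004, 0, 0, 0, -1], [0, 0, 0, 0, 0, 0, -1], [0, 0, 0, 0, 0, 0, -1]]]}}

```text
time: 19.45
eef_pos: [0.4329, -0.3119, 0.123]
tcp_rot: [0.735, 0.678, 0.0, -0.0]
contact_force: [0.2, -0.1, 0.4]
opening: 1.003
```

```bash
python3 - <<'E'
from h import *
show([.4337,-.312,.124],85.3)
c,im=snap("wrist","w4.png")
E
```

```text
t 19.45 eef [ 0.4329 -0.3119  0.123 ] shift [-0.0001  0.0008 -0.001 ] turn z 0.01 tilt fix [ 0.   -0.06  0.  ] open 1.003 F [ 0.2 -0.1  0.4]
```

View pics/w4.png

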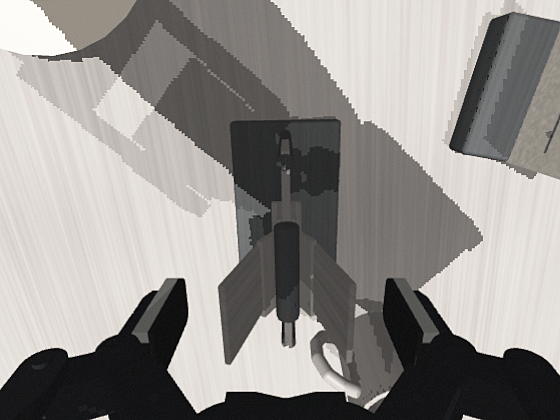

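The clip (barrel at x=287, tails at 222 and 355) is centred between the fingers (186, 386). Squeeze.

Emit:
{"name": "apply_moves", "arguments": {"moves": [[[0, 0, 0, 0, 0, 0, 1], [0, 0, 0, 0, 0, 0, 1], [0, 0, 0, 0, 0, 0, 1], [0, 0, 0, 0, 0, 0, 1], [0, 0, 0, 0, 0, 0, 1], [0, 0, 0, 0, 0, 0, 1], [0, 0, 0, 0, 0, 0, 1], [0, 0, 0, 0, 0, 0, 1], [0, 0, 0, 0, 0, 0, 1], [0, 0, 0, 0, 0, 0, 1]]], "force": 45}}

```text
time: 20.5
eef_pos: [0.4357, -0.314, 0.1293]
tcp_rot: [0.735, 0.678, 0.001, 0.004]
contact_force: [-1.7, 0.6, 2.5]
opening: 0.272
```

```bash
python3 - <<'E'
from h import *
show([.4337,-.312,.124],85.3)
E
```

```text
t 20.5 eef [ 0.4357 -0.314   0.1293] shift [ 0.0019 -0.0022  0.0053] turn z 0.05 tilt fix [ 0.39  0.23 -0.  ] open 0.272 F [-1.7  0.6  2.5]
```

Emit:
{"name": "apply_moves", "arguments": {"moves": [[[0, 0, -0.01, 0, 0, 0, 1], [0, 0, -0.02, 0, 0, 0, 1], [0, 0, -0.03, 0, 0, 0, 1], [0, 0, -0.03, 0, 0, 0, 1], [0, 0, -0.02, 0, 0, 0, 1], [0, 0, 0, 0, 0, 0, 1], [0, 0, 0, 0, 0, 0, 1], [0, 0, 0, 0, 0, 0, 1]]]}}

```text
time: 21.3
eef_pos: [0.4347, -0.3126, 0.2437]
tcp_rot: [0.735, 0.678, 0.002, 0.003]
contact_force: [0.1, -0.9, -0.7]
opening: 0.27
```

```bash
python3 - <<'E'
from h import *
show([.6015,-.2448,.225],76.4)
c,im=snap("wrist");d,jm=snap("scene")
import pickle;pickle.dump((c,im),open("w5.pkl","wb"))
p=proj(d,[[.434,-.312,.2]])[0].astype(int);print(p)
x,y=p
a=cv2.resize(im[190:400,180:400],(440,420),interpolation=2);b=cv2.resize(jm[y-50:y+50,x-40:x+40],(336,420),interpolation=2)
print(x-40,y-50)
o=np.hstack([a,b]);cv2.imwrite("pics/c5.png",(255*(o/255.)**.6).astype(np.uint8))
E
```

```text
t 21.3 eef [ 0.4347 -0.3126  0.2437] shift [0.0812 0.1606 0.0196] turn z 8.93 tilt fix [ 0.39  0.11 -0.  ] open 0.27 F [ 0.1 -0.9 -0.7]
[201 147]
161 97
```

View pics/c5.png

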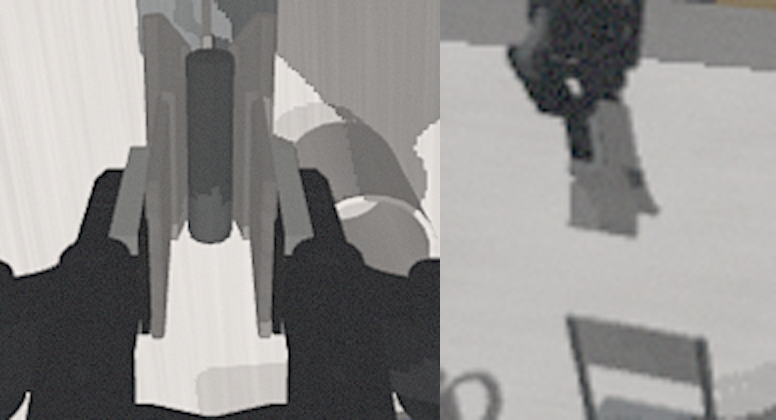

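Clip squeezed with parallel tails, barrel along (210,50)-(208,242) in the left crop; it's clear of the rail in the scene view.

```bash
python3 - <<'E'
from h import *
import pickle;c,im=pickle.load(open("w5.pkl","rb"));d=ctrl.get_calibration("scene")
C=lambda *q:np.array(q)/2.+[180,190]
s=ctrl.get_state();print(s["eef_pos"])
for z in(.22,.23,.24):
    P=cast(c,C((210,50),(209,240),(187,140),(234,140)),z);print(z,P.round(4)[:,:2].tolist(),np.linalg.norm(P[0]-P[1]),np.linalg.norm(P[2]-P[3]))
# jaw tips in scene: height by nearest point of ray to plane x=.4347+-.013
o,v=ray(d,[[161+(603-440)/4.2,97+231/4.2]]);v=v[0]
for x in(.434,.447,.46): print("jaw tip at x",x,(o+v*(x-o[0])/v[0]).round(4))
E
```

```text
[ 0.43436487 -0.3123311   0.24283327]
0.22 [[0.4361, -0.2897], [0.431, -0.3469], [0.4278, -0.3148], [0.4403, -0.3159]] 0.05735007814514919 0.012599196111573403
0.23 [[0.4363, -0.286], [0.4316, -0.3397], [0.4285, -0.3096], [0.4403, -0.3107]] 0.0538966182374802 0.01184050806706793
0.24 [[0.4365, -0.2823], [0.4321, -0.3326], [0.4293, -0.3044], [0.4403, -0.3054]] 0.05044315832981121 0.011081820022562527
jaw tip at x 0.434 [ 0.434  -0.3201  0.1848]
jaw tip at x 0.447 [ 0.447  -0.3128  0.1932]
jaw tip at x 0.46 [ 0.46   -0.3055  0.2017]
```

Emit:
{"name": "apply_moves", "arguments": {"moves": [[[0.012, 0.025, 0, 0, 0, 0, 1], [0.015, 0.03, 0, 0, 0, 0, 1], [0.015, 0.03, 0, 0, 0, 0, 1], [0.015, 0.03, 0, 0, 0, 0, 1], [0.01, 0.02, 0, 0, 0, 4.4, 1], [0, 0, 0, 0, 0, 4.4, 1], [0, 0, 0, 0, 0, 0, 1], [0, 0, 0, 0, 0, 0, 1], [0, 0, 0, 0, 0, 0, 1]]]}}

```text
time: 22.3
eef_pos: [0.5752, -0.252, 0.2288]
tcp_rot: [0.787, 0.617, -0.002, -0.008]
contact_force: [-0.0, -0.5, -0.4]
opening: 0.274
```

```bash
python3 - <<'E'
from h import *
show([.6015,-.2448,.1705],76.4)
E
```

```text
t 22.3 eef [ 0.5752 -0.252   0.2288] shift [0.0128 0.0247 0.058 ] turn z -0.17 tilt fix [-0.87 -0.46  0.  ] open 0.274 F [-0.  -0.5 -0.4]
```

Emit:
{"name": "apply_moves", "arguments": {"moves": [[[0.011, 0.022, 0, -0.8, -0.4, 0, 1], [0, 0, 0, 0, 0, 0, 1], [0, 0, 0, 0, 0, 0, 1], [0, 0, 0, 0, 0, 0, 1]]]}}

```text
time: 22.7
eef_pos: [0.5973, -0.2478, 0.2278]
tcp_rot: [0.787, 0.617, -0.001, -0.002]
contact_force: [-0.2, -0.0, -1.0]
opening: 0.272
```

```bash
python3 - <<'E'
from h import *
show([.6015,-.2448,.1705],76.4)
c,im=snap("wrist");import pickle;pickle.dump((c,im),open("w6.pkl","wb"))
print(proj(c,[[.5906,-.289,.14],[.6116,-.201,.14]]))
o=cv2.resize(im[80:400,150:430],None,fx=1.8,fy=1.8,interpolation=2);cv2.imwrite("pics/c6.png",(255*(o/255.)**.6).astype(np.uint8))
E
```

```text
t 22.7 eef [ 0.5973 -0.2478  0.2278] shift [0.0039 0.0036 0.0573] turn z -0.18 tilt fix [-0.19 -0.05  0.  ] open 0.272 F [-0.2 -0.  -1. ]
[[290.62249188 266.36284338]
 [290.32809271 144.70286685]]
```

View pics/c6.png

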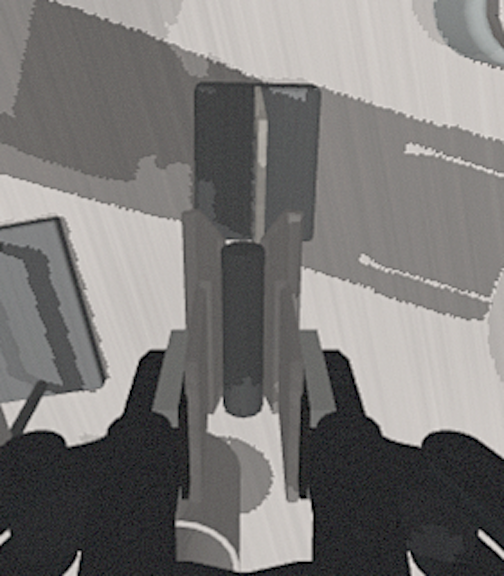

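```bash
python3 - <<'E'
from h import *
import pickle;c,im=pickle.load(open("w6.pkl","rb"));g=im.mean(2).astype(int)
for r in range(126,216,6): print(r,g[r,284:306])
E
```

```text
126 [30 28 24 28 31 28 28 30 27 25 24 24 35 43 29 55 51 59 68 64 64 64]
132 [32 23 28 29 26 27 21 46 82 85 88 69 37 43 42 39 42 49 51 40 37 44]
138 [30 28 30 28 25 26 26 46 79 93 87 88 78 44 39 40 44 39 41 43 42 43]
144 [28 29 28 29 29 27 29 53 76 76 74 72 76 70 48 36 43 45 40 43 46 42]
150 [ 30  25  26  34  28  25  33  48  61  87 126 129 132 123  89  33  40  43
  39  42  44  42]
156 [ 27  28  27  30  25  29  28  29  46  99 130 130 130 115  66  34  39  40
  42  43  41  43]
162 [ 27  26  28  28  26  26  36  47  51  92 128 125 126 108  48  35  41  40
  42  43  40  40]
168 [ 29  28  25  32  25  30  31  42  57 103 131 129 132 113  50  37  42  42
  40  42  43  44]
174 [32 25 32 29 26 35 45 51 62 78 85 82 85 70 35 44 44 43 42 44 42 43]
180 [26 28 29 29 24 35 50 55 61 81 87 83 83 62 37 38 42 40 42 41 45 39]
186 [27 30 33 28 24 35 45 46 70 84 84 85 81 63 40 43 44 42 41 43 44 45]
192 [25 30 29 26 28 38 50 47 72 82 84 85 77 51 38 42 43 41 37 43 39 41]
198 [27 29 29 27 25 31 41 51 81 91 90 91 80 46 39 42 44 41 37 43 42 43]
204 [31 27 29 28 26 37 52 60 78 87 86 87 73 45 39 46 43 47 51 52 51 52]
210 [35 28 26 29 26 30 41 55 80 88 84 84 66 46 50 50 52 51 49 51 49 52]
```

```bash
python3 - <<'E'
from h import *
import pickle;c,im=pickle.load(open("w6.pkl","rb"))
# column centre: index+0.5*? use intensity centre
P=cast(c,[[295.6,147],[295.4,156],[294.4,198],[294.2,207]],.14);print(P.round(4).tolist())
d=P[0]-P[3];a=np.degrees(np.arctan2(d[1],d[0]));u=d/np.linalg.norm(d);ctr=P[0]-u*.045;print("ctr",ctr.round(4),"dir",a)
# clip barrel in the same view
C=lambda *q:np.array(q)/1.8+[150,80]
Q=cast(c,C((243,243),(243,412),(222,320),(265,320)),.2278-.0125);print(Q.round(4).tolist(),"dir",np.degrees(np.arctan2(*(Q[0]-Q[1])[1::-1])))
show([*ctr[:2],.1705],a)
E
```

```text
[[0.6146, -0.2033, 0.14], [0.6131, -0.2091, 0.14], [0.6057, -0.2376, 0.14], [0.604, -0.244, 0.14]]
ctr [ 0.6033 -0.2469  0.14  ] dir 75.38495104014947
[[0.6031, -0.2215, 0.2153], [0.5905, -0.2727, 0.2153], [0.592, -0.2422, 0.2153], [0.6036, -0.245, 0.2153]] dir 76.14956248786882
t 22.75 eef [ 0.5972 -0.2479  0.2278] shift [0.0025 0.0059 0.0572] turn z 0.82 tilt fix [-0.19 -0.05  0.  ] open 0.272 F [-0.1  0.3 -0.4]
```

Emit:
{"name": "apply_moves", "arguments": {"moves": [[[0.002, 0.0045, 0.0, -0.1, 0, 0.5, 1], [0, 0, 0, 0, 0, 0, 1], [0, 0, 0.01, 0, 0, 0, 1], [0, 0, 0.005, 0, 0, 0, 1], [0, 0, 0, 0, 0, 0, 1], [0, 0, 0, 0, 0, 0, 1]]]}}

```text
time: 23.35
eef_pos: [0.6011, -0.2474, 0.2111]
tcp_rot: [0.79, 0.613, -0.0, -0.001]
contact_force: [0.4, 0.0, -0.8]
opening: 0.275
```

```bash
python3 - <<'E'
from h import *
show([.6031,-.2465,.1705],75.8)
E
```

```text
t 23.35 eef [ 0.6011 -0.2474  0.2111] shift [0.0014 0.0018 0.0406] turn z -0.19 tilt fix [-0.14 -0.06  0.  ] open 0.275 F [ 0.4  0.  -0.8]
```

Emit:
{"name": "apply_moves", "arguments": {"moves": [[[0.001, 0.0015, 0.0, 0, 0, 0, 1], [0, 0, 0, 0, 0, 0, 1], [0, 0, 0.01, 0, 0, 0, 1], [0, 0, 0.01, 0, 0, 0, 1], [0, 0, 0.005, 0, 0, 0, 1], [0, 0, 0, 0, 0, 0, 1], [0, 0, 0, 0, 0, 0, 1]]]}}

```text
time: 24.05
eef_pos: [0.6027, -0.2465, 0.1831]
tcp_rot: [0.79, 0.613, -0.001, -0.002]
contact_force: [0.5, 0.6, -0.4]
opening: 0.278
```

```bash
python3 - <<'E'
from h import *
show([.6031,-.2465,.1705],75.8)
E
```

```text
t 24.05 eef [ 0.6027 -0.2465  0.1831] shift [0.0001 0.0005 0.0126] turn z -0.18 tilt fix [-0.21 -0.07  0.  ] open 0.278 F [ 0.5  0.6 -0.4]
```

Emit:
{"name": "apply_moves", "arguments": {"moves": [[[0, 0, 0.006, 0, 0, 0, 1], [0, 0, 0.004, 0, 0, 0, 1], [0, 0, 0, 0, 0, 0, 1], [0, 0, 0, 0, 0, 0, 1], [0, 0, 0, 0, 0, 0, 1]]]}}

```text
time: 24.55
eef_pos: [0.6029, -0.2467, 0.1728]
tcp_rot: [0.79, 0.613, -0.0, -0.001]
contact_force: [-0.8, -0.4, -0.3]
opening: 0.271
```

```bash
python3 - <<'E'
from h import *
show([.6031,-.2465,.1705],75.8)
c,im=snap("wrist");d,jm=snap("scene");t,km=snap("top")
p=proj(d,[[.603,-.2465,.15]])[0].astype(int);print("scene",p); x,y=p
q=proj(d,[[.603,-.2465,.158],[.603,-.2465,.12]]);print(q.round(1).tolist())
a=cv2.resize(im[80:390,150:430],(406,450),interpolation=2);b=cv2.resize(jm[y-45:y+45,x-38:x+38],(380,450),interpolation=2)
print("off",x-38,y-45)
o=np.hstack([a,b]);cv2.imwrite("pics/c7.png",(255*(o/255.)**.6).astype(np.uint8))
import pickle;pickle.dump((c,im),open("w7.pkl","wb"))
E
```

```text
t 24.55 eef [ 0.6029 -0.2467  0.1728] shift [0.0002 0.0001 0.0023] turn z -0.18 tilt fix [-0.15 -0.06  0.  ] open 0.271 F [-0.8 -0.4 -0.3]
scene [200 200]
[[200.1, 198.2], [202.3, 210.0]]
off 162 155
```

View pics/c7.png

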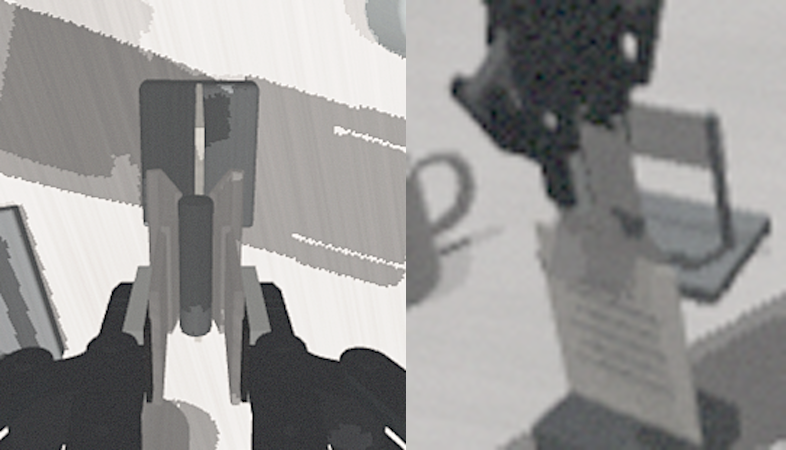

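The clip straddles the card: the card's edge is at crop x≈199 between jaws at 150 and 240 (barrel at 196). In the scene view its near jaw overlaps the card's top. The arm is at rest, so I'm handing in.

```bash
python3 - <<'E'
from h import *
s=ctrl.get_state();print(np.abs(s["dq"]).max());show([.6031,-.2465,.1705],75.8);print(ctrl.sign_off())
E
```

```text
0.002218527212095718
t 24.7 eef [ 0.603  -0.2467  0.1729] shift [0.0003 0.0001 0.0024] turn z -0.18 tilt fix [-0.14 -0.05  0.  ] open 0.272 F [ 0.   0.2 -0.9]
the job is handed in; nothing more can be done
None
```

I put both cartons upright in the green crate, then squeezed the clip open, lifted it off its rail and held it gaping over the middle of the card's top edge. I handed the job in at 24.7 s with the clip still squeezed; the sign-off gives no verdict.

**Last checks:**
- **Clip:** the pivot is about 20 mm above the card edge, centred to about 1–2 mm in x and 5 mm in y, and in line with the card to about 1°.
- **Grip and contact:** the opening reads 0.27 (about 23 mm), so the tails are at the stop. The arm is still, with no contact force above sensor noise.
- **Cartons:** the wrist picture showed both upright in the crate after release. I did not look at them again after that.

**Disagreements and slips:**
- My estimates of the card's position differed by about 2–3 mm between the fixed cameras and the wrist camera. I used the wrist view.
- My first grip on carton_b was too high and nudged it a few millimetres in the tray. I re-gripped lower before lifting.

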